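# Tuck the reference strip under the photo board's flap and hold it flat

## Robot

A 6-joint arm with a two-finger parallel gripper is mounted at the origin on the work surface. World frame = base frame: x ahead of the robot, y to its left, z up, the work surface at z = 0. Lengths are in m, angles in degrees, forces in N, time in s.
With the tool pointing down it reaches from about 0.35 to 0.875 m from the base axis. Payload 4.2 kg.
Tool frame: the origin (TCP) lies midway between the tips of the shut fingers; the grasp point (between the pads) lies 19 mm behind it (r.pinch_z is the distance from the TCP to the grasp point, in m); z points along the fingers, y is the line along which they close (so a half turn about z gives the same grasp; the last joint's range is limited). The gripper opens to 87 mm and grips with 3 to 60 N. Pads are 19 mm wide; open, the fingers measure 117 mm over their backs; the gripper's body (75 mm by 190 mm) begins 51 mm behind the grasp point.
Start: joints at [80.134, 22.042, 0.453, 0, -68.411, -14.817], TCP at [0.261, 0.568, 0.223] pointing down, gripper open.
Joint ranges: [-179.83, 179.83], [-69.29, 118.12], [-61.27, 80.66], [-181.25, 117.63], [-171.15, -9.14], [-177.46, 177.46]. Speed limits (degrees/s): [159.86, 159.86, 180, 180, 180, 180].

## Interface

Orientations are given as a 3x3 rotation matrix whose columns are the frame's x, y, z axes.
In Python, from station import r, imaging, models gives the robot as it stands. The module is installed in compiled form; this text tells all that it offers.
- The arm moves only by the tool apply_moves, never from a script. Its argument "moves" is a list of rows, each a list of 2 entries, a list of its own where there are three numbers: the shift along the tool's x, y, z in m, then the turn about the tool's z in degrees. A call has 1 to 5 rows; each row shifts and turns the commanded pose from where the row before left it, along the tool's axes as they then stand; what a row does not reach is not made up. A row lasts 1/12 s, in which the tool goes at most 41.7 mm and 7.16 degrees, less where a joint would pass 70% of its speed; a pose out of reach is approached as far as the arm can. A call is refused whole if a number of a shift passes 0.0417 or a number of a turn 7.16, either way. A call with a gripper value outside its range is refused whole. "hand" is the finger opening in m, from 0 to 0.087, set as the call begins (left out, the last holds). The fingers move at their own pace and stop on an object; the grip force is fixed at half the most. Time passes only in rows, so rows that do not move let the fingers close. It gives the time, the measured TCP pose, the force, the opening and the grip force at its end, in the units of the state.
- r.sense(): the state, without advancing time (a new reading comes with each control period).
- imaging.capture(name): name is "scene" or "top" or "wrist"; returns a dict with "frame" (384x512x3 uint8, blue, green, red), "intrinsics" (3x3 intrinsics, pixels), "eye" and "orientation" of the camera in the world. Camera axes: x right, y down, z forward; pixel columns grow to the right and rows downward; lengths in m; the calibration is good to about 2 mm. A picture is of the moment at which its call begins. There is no depth.
- r.finish_job(): hands the job in; it is judged then, once.
Trained networks look in a picture, given as the dict that the camera call returned (one of the last four; its "shot" number tells which), for a name from the list of things; names that differ only in an ending like _2 or _b are one class to them, and where a whole thing is asked for, a point or a joint stands for the part that bears it (a point fixed in the world has none). Each returns a list of dicts, best first, with "confidence" (0 to 1); they miss things now and then, are a little off and sometimes report something else, mostly with a low value. They report only what shows in the picture. A call takes as long as a camera call. They do not tell look-alikes from the thing itself.
- models.cut_out(picture, target): "region" (384x512 bool, what is visible of it) and "extent" ([left, top, width, height] as shares, 0 to 1, of the picture: columns of its width, rows of its height, round what is visible of it).
- models.place_of(picture, target): "at" ([column, row] as shares, 0 to 1, of the picture: columns of its width, rows of its height: a listed point, or the origin of a listed thing).
The state is a dict: "time_s": time; "joints": joint angles; "joint_velocities": joint speeds; "effort": joint torques, N m; "tcp_pos": TCP position; "ee_rot": TCP orientation; "wrist_force": force on the tool from outside, world axes, zero at the start; "moment": the same for the moment, N m; "gripper_width": opening from 0.0 (shut) to 1.0 (fully open); "gripper_force": force on a finger pad.
Only numpy, scipy, OpenCV 4.12 (cv2) and the standard library are available. Lean on these libraries where they do the work, as an engineer would, in place of code of your own. Each camera call takes 0.05 s, during which the arm holds its last target. There are 200 camera calls.

## Task

Pick up the yellow colour-reference strip and tuck its long front edge under the blue flap of the photo board, all along its length and up to the red line, without lifting the flap. Press the strip down flat on the board against its two red spring domes and finish while still holding it pressed there for the picture: do not let go. Leave the dishes, beaker, counter and bottle where they are.

Things in the scene. Friction and masses are not known exactly. Their poses are not given: they have to be found in the camera images.
- strip: Loose stiff yellow plate (110 g), 80 mm deep (own x), 150 mm long (own y), 4 mm thick. Origin: centre of its underside, z up; +x points to the long front edge to tuck. A red line crosses it 20 mm behind that edge. A black grip block 16 mm (x) by 40 mm (y) stands on it at x = -22 mm, y = 0, from 4 to 32 mm above the underside. Colour patches and ticks on top.
- strip_grip (a point): Middle of the black grip block on the strip: x = -22 mm, y = 0, 18 mm above the plate's underside; axes as the strip's.
- strip_left (a point): Front left corner of the strip, on its underside (x = +40, y = +75 mm in the strip's frame).
- strip_right (a point): Front right corner of the strip, on its underside (x = +40, y = -75 mm in the strip's frame).
- board: Photo board fixed to the bench: grey with white top, 200 by 200 mm, 12 mm thick. Origin: centre of its underside, z up; +x points to the flap's hinge, so the strip enters along +x. Under the flap a fixed stop ledge, 6 mm high, stands across 25 mm in from the flap's free edge.
- flap_edge (a point): Point on the board's top face (12 mm above the bench) right below the middle of the flap's free edge; x = +20 mm, y = 0 on the board, same axes. The blue flap is 190 mm wide (y), 4 mm thick, underside 8 mm above the board's top, over x = 0 to 72 mm from here. A white lip curls up from its free edge: out to x = -8 mm, top 17 mm above the board's top.
- flap (a joint): Opening angle of the flap about its hinge along the board's +x side, 72 mm from the free edge: 0 = down (at rest on its stop), grows as its free edge is lifted. Weighs 120 g and is free to swing. It counts as lifted above 0.06 rad (about 4 mm at the free edge).
- spring_left (a joint): Travel (m) of the left red spring dome in the board: 0 = up, standing 5 mm proud of the board's top; 0.005 = pressed flush. 18 mm across at the base, with sloping sides; at 40 mm on the robot's side of the flap_edge point (x = -40 mm), y = +45 mm. Takes 4 N to press flush.
- spring_right (a joint): The same for the right red spring dome, at x = -40 mm, y = -45 mm from the flap_edge point. Takes 4 N to press flush.
- dishes: Bystander: loose stack of three closed culture dishes, 92 mm across, 47 mm high; origin at the centre of its underside. Its place on the bench and the strip's may be swapped.
- dish: Bystander: loose single culture dish, 92 mm across, 16 mm high; origin at the centre of its underside.
- beaker: Bystander: loose glass beaker, 70 mm across, 90 mm high; origin at the centre of its underside.
- counter: Bystander: loose steel tally counter, 50 by 45 by 38 mm; origin at the centre of its underside.
- spray: Bystander: loose white bottle with a green cap, 72 mm across, 200 mm high; origin at the centre of its underside.
Things that resemble listed ones, but are neither listed nor needed, are in the scene too. What is shaped like the strip but orange or white is not meant.

How it is judged:
By the outcome, as a careful person would: the job done as asked, in the order asked, and still so for the second after the job is handed in, while the arm keeps its last pose, push and grip.
It also fails if it takes over 40 s, if anything falls off the work surface, if the arm or the gripper's body presses on something with over 40 N, if the wrist force passes 120 N, or if a joint passes its speed limit or range.

## Working session

There is one attempt and no reset: what is moved stays moved. The work goes in short steps, Python scripts to look and compute and a tool call to move; the robot and the scene stay as the last step left them, time stands still between calls to the robot, and variables do not carry over. Pictures are saved under pics/ and viewed, at most 10 in all, crops included, and the job is handed in when it is done.

Besides the shell and the picture viewer there is one more tool, called after "Call:" as name([rows], argument=value, ...), one row to a line, values as JSON. apply_moves: Moves the arm, as the interface text tells. Its arguments: {"type":"object","properties":{"moves":{"type":"array"},"hand":{"type":"number"}},"required":["moves"]}

```bash
mkdir -p pics; cat > h.py <<'E'
import numpy as np, cv2
from station import r, imaging, models
def ray(p,uv):
    K=np.array(p["intrinsics"]);R=np.array(p["orientation"]);
    d=R@np.linalg.inv(K)@np.array([uv[0],uv[1],1.]);return np.array(p["eye"]),d
def onz(p,uv,z):
    e,d=ray(p,uv);return e+d*(z-e[2])/d[2]
def proj(p,X):
    K=np.array(p["intrinsics"]);R=np.array(p["orientation"]);c=R.T@(np.array(X)-np.array(p["eye"]))
    q=K@c;return q[:2]/q[2]
E
python3 - <<'E'
from h import *
ims=[]
for n in("scene","top"):
    p=imaging.capture(n);cv2.imwrite(f"pics/{n}0.png",p["frame"])
    print(n,np.round(p["eye"],3))
    for t,z in(("strip",0),("strip_grip",.018),("strip_left",0),("strip_right",0),("board",0),("flap_edge",.012),("spring_left",.012),("spring_right",.012),("dishes",0),("dish",0),("beaker",0),("counter",0),("spray",0)):
        for d in models.place_of(p,t)[:3]:
            uv=np.array(d["at"])*[512,384];print(t,round(d["confidence"],2),uv.round(1),onz(p,uv,z).round(4)[:2])
    ims.append(p["frame"])
E
python3 -c "
import cv2,numpy as np
a=cv2.imread('pics/scene0.png');b=cv2.imread('pics/top0.png')
cv2.imwrite('pics/both.png',cv2.resize(b,(800,600)))"
```

```text
scene [1.459 0.248 0.97 ]
strip 0.83 [192.7 176.1] [ 0.4867 -0.2289]
strip 0.68 [222.1 216.5] [ 0.6268 -0.0859]
strip 0.67 [159.6 143. ] [ 0.3585 -0.3975]
strip_grip 0.95 [192.3 167.7] [ 0.4683 -0.2353]
strip_grip 0.84 [228.8 134.1] [ 0.2737 -0.1768]
strip_grip 0.74 [229.4 210.3] [ 0.6143 -0.0671]
strip_left 0.88 [244.6 153. ] [ 0.3363 -0.103 ]
strip_left 0.81 [210.2 186.8] [ 0.5189 -0.1598]
strip_left 0.62 [209.4 231.1] [ 0.6881 -0.1029]
strip_right 0.87 [181.6 130.5] [ 0.2735 -0.3515]
strip_right 0.79 [163.9 180.3] [ 0.5276 -0.3087]
strip_right 0.78 [203.3 200.8] [ 0.5809 -0.1596]
board 0.86 [304.6 225.7] [0.6015 0.1497]
board 0.58 [396.9 206.3] [0.4584 0.3976]
flap_edge 0.73 [300.3 227.1] [0.6201 0.1403]
flap_edge 0.49 [378.1 184.8] [0.3929 0.3362]Traceback (most recent call last):
  File "<stdin>", line 7, in <module>
ValueError: it knows: beaker, board, counter, dish, dishes, flap_edge, spray, strip, strip_grip, strip_left, strip_right
[ WARN:0@0.029] global loadsave.cpp:275 findDecoder imread_('pics/top0.png'): can't open/read file: check file path/integrity
Traceback (most recent call last):
cv2.error: OpenCV(4.12.0) /io/opencv/modules/imgproc/src/resize.cpp:4208: error: (-215:Assertion failed) !ssize.empty() in function 'resize'
```

View pics/scene0.png

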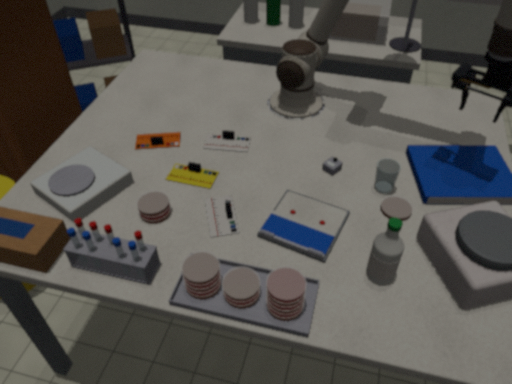

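The scene view shows the yellow strip at about (192,176). Its look-alikes are orange at (158,141), white at (228,140) and white at (220,216). The photo board with the blue flap and red domes is at about (305,222), and a plain blue object is at (460,172).

```bash
python3 - <<'E'
from h import *
p=imaging.capture("top");cv2.imwrite("pics/top0.png",p["frame"]);print(np.round(p["eye"],3))
for t,z in(("strip",0),("strip_grip",.018),("strip_left",0),("strip_right",0),("board",0),("flap_edge",.012),("dishes",0),("dish",0),("beaker",0),("counter",0),("spray",0)):
    for d in models.place_of(p,t)[:3]:
        uv=np.array(d["at"])*[512,384];print(t,round(d["confidence"],2),uv.round(1),onz(p,uv,z).round(4)[:2])
cv2.imwrite("pics/top0b.png",cv2.resize(p["frame"],(800,600),interpolation=cv2.INTER_CUBIC))
E
```

```text
[ 0.391 -0.     1.155]
strip 0.94 [398.5 236.7] [ 0.3549 -0.412 ]
strip 0.84 [286.7 145.7] [ 0.6237 -0.091 ]
strip 0.8 [316.1 256.3] [ 0.2994 -0.1723]
strip_grip 0.92 [316.9 263.6] [ 0.2803 -0.1714]
strip_grip 0.89 [339.2 194. ] [ 0.478  -0.2395]
strip_grip 0.72 [394.4 230.7] [ 0.3724 -0.3945]
strip_left 0.85 [424.5 243.4] [ 0.3355 -0.4863]
strip_left 0.82 [284.5 116.6] [ 0.7123 -0.0853]
strip_left 0.7 [286.5 249.7] [ 0.3182 -0.0872]
strip_right 0.86 [342.9 235.7] [ 0.3581 -0.251 ]
strip_right 0.65 [360.4 177.1] [ 0.5291 -0.3069]
strip_right 0.63 [380.6 261.7] [ 0.2837 -0.3577]
board 0.88 [208.9 154. ] [0.5994 0.1402]
flap_edge 0.57 [206.4 147.3] [0.6171 0.1463]
dishes 0.71 [350.1 133.3] [ 0.6607 -0.2803]
dishes 0.41 [333.4 191.8] [ 0.4859 -0.2265]
dish 0.96 [126.8 194. ] [0.4809 0.3802]
beaker 0.77 [137.3 226.2] [0.3867 0.3466]
counter 0.85 [193.2 237.8] [0.3529 0.1833]
spray 0.64 [134.2 115.4] [0.7174 0.3657]
```

View pics/top0b.png

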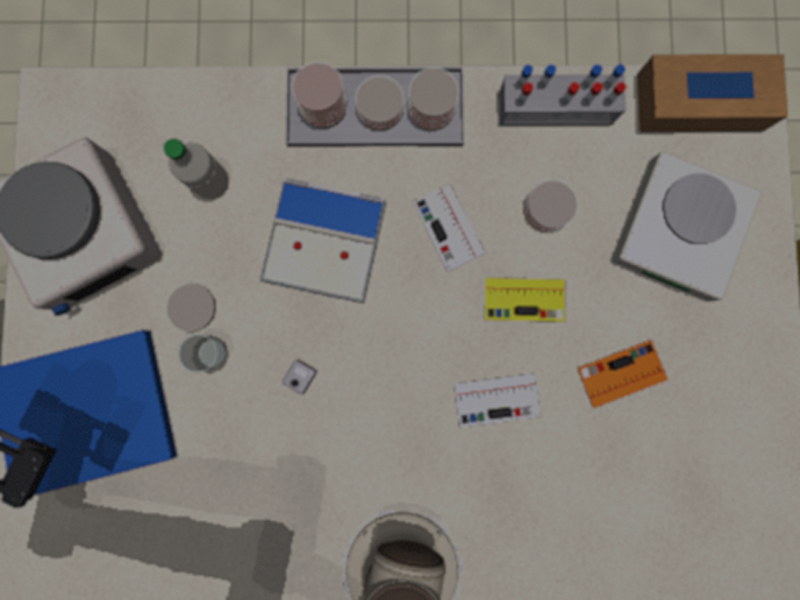

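The top view (800 px version) shows the yellow strip at (525,300). Its grip is at (526,311) and its red line is on the upper side, so strip +x ≈ world +x. The candidates are yellow (525,300), orange (622,373), white (497,400) and white (449,228), and I choose the yellow one. The board is at (325,240), flap towards world +x, turned about -12°, with its domes at (297,245) and (344,255).

```bash
python3 - <<'E'
from h import *
p=imaging.capture("top");f=p["frame"]
s=r.sense();print(np.round(s["tcp_pos"],4),np.round(s["ee_rot"],3).tolist(),r.pinch_z)
hsv=cv2.cvtColor(f,cv2.COLOR_BGR2HSV)
def rect(mask,z,n):
    k=cv2.morphologyEx(mask,cv2.MORPH_CLOSE,np.ones((7,7)))
    c=max(cv2.findContours(k,cv2.RETR_EXTERNAL,cv2.CHAIN_APPROX_NONE)[0],key=cv2.contourArea)
    w=np.array([onz(p,q[0],z)[:2] for q in c],np.float32)
    rr=cv2.minAreaRect(w);print(n,np.round(rr[0],4),np.round(rr[1],4),round(rr[2],2));
rect(cv2.inRange(hsv,(22,130,90),(35,255,255)),.004,"yellow")
b=cv2.inRange(hsv,(100,120,60),(125,255,255));m=np.zeros_like(b);m[105:160,165:255]=b[105:160,165:255];rect(m,.024,"flap")
rd=cv2.inRange(hsv,(0,120,90),(8,255,255))|cv2.inRange(hsv,(170,120,90),(180,255,255));m=rd*0;m[140:175,170:240]=rd[140:175,170:240]
n,_,st,ce=cv2.connectedComponentsWithStats(m)
for i in range(1,n): print("dome",st[i,4],ce[i],onz(p,ce[i],.0155).round(4))
cv2.imwrite("pics/crop.png",cv2.resize(f[95:215,155:375],None,fx=3.6,fy=3.6,interpolation=cv2.INTER_CUBIC))
E
```

```text
[0.261  0.5679 0.2226] [[0.909, -0.418, -0.0], [-0.418, -0.909, 0.0], [-0.0, -0.0, -1.0]] 0.0187
yellow [ 0.4873 -0.2321] [0.1436 0.0766] 89.02
flap [0.6536 0.1335] [0.1869 0.0671] 77.51
dome 14 [190.         156.57142857] [0.589  0.1935 0.0155]
dome 13 [220. 163.] [0.5698 0.1056 0.0155]
```

View pics/crop.png

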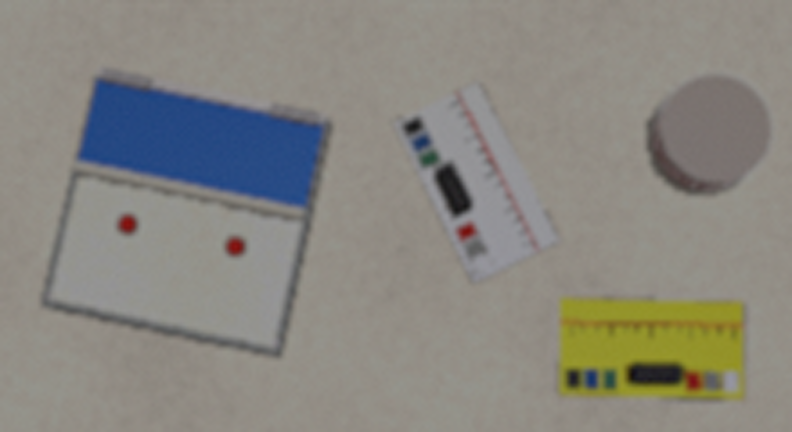

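The crop confirms it: the yellow strip is at (652,348) with its red line on the upper side and grip block at (655,374), and it is clear of its neighbours. The measured 144 by 77 mm fits 150 by 80, with yaw about -1°. I'll turn the tool to match and fly over.

Call:
apply_moves([
  [[0, 0, 0], -5.9],
  [[0, 0, 0], -5.9],
  [[0, 0, 0], -5.9],
  [[0, 0, 0], -6.0],
], hand=0.087)

```text
time_s: 1.33
tcp_pos: [0.261, 0.5679, 0.2225]
ee_rot: [[1.0, -0.012, 0.0], [-0.012, -1.0, 0.0], [0.0, -0.0, -1.0]]
wrist_force: [0.6, -0.9, -0.0]
gripper_width: 0.999
gripper_force: 0.0
```

Call:
apply_moves([
  [[0.0109, 0.0398, 0], 0],
  [[0.0109, 0.0398, 0], 0],
  [[0.0109, 0.0398, 0], 0],
  [[0.0109, 0.0398, 0], 0],
  [[0.0109, 0.0398, 0], 0],
])

```text
time_s: 1.75
tcp_pos: [0.3121, 0.3661, 0.2226]
ee_rot: [[1.0, -0.017, 0.0], [-0.017, -1.0, 0.0], [0.0, -0.0, -1.0]]
wrist_force: [1.5, -0.0, 0.6]
gripper_width: 1.0
gripper_force: 0.0
```

Call:
apply_moves([
  [[0.0109, 0.0398, 0], 0],
  [[0.0109, 0.0398, 0], 0],
  [[0.0109, 0.0398, 0], 0],
  [[0.0109, 0.0398, 0], 0],
  [[0.0109, 0.0398, 0], 0],
])

```text
time_s: 2.17
tcp_pos: [0.3631, 0.1662, 0.223]
ee_rot: [[1.0, -0.016, 0.001], [-0.016, -1.0, 0.001], [0.001, -0.001, -1.0]]
wrist_force: [1.8, -1.2, 0.3]
gripper_width: 1.001
gripper_force: 0.0
```

Call:
apply_moves([
  [[0.0109, 0.0398, 0], 0],
  [[0.0109, 0.0398, 0], 0],
  [[0.0109, 0.0398, 0], 0],
  [[0.0109, 0.0398, 0], 0],
  [[0.0109, 0.0398, 0], 0],
])

```text
time_s: 2.58
tcp_pos: [0.4143, -0.0338, 0.2232]
ee_rot: [[1.0, -0.017, 0.002], [-0.017, -1.0, 0.0], [0.002, -0.0, -1.0]]
wrist_force: [1.7, 0.7, -0.5]
gripper_width: 1.0
gripper_force: 0.0
```

Call:
apply_moves([
  [[0.0109, 0.0398, 0], 0],
  [[0.0109, 0.0398, 0], 0],
  [[0.0109, 0.0398, 0], 0],
  [[0.0109, 0.0398, 0], 0],
  [[0.0109, 0.0398, 0], 0],
])

```text
time_s: 3.0
tcp_pos: [0.4654, -0.234, 0.2228]
ee_rot: [[1.0, -0.017, 0.001], [-0.017, -1.0, -0.0], [0.001, 0.0, -1.0]]
wrist_force: [1.0, 0.9, 0.7]
gripper_width: 0.995
gripper_force: 0.0
```

```bash
python3 - <<'E'
from h import *
p=imaging.capture("wrist");cv2.imwrite("pics/w0.png",p["frame"]);s=r.sense();print(s["time_s"],np.round(s["tcp_pos"],4),np.round(s["ee_rot"],3).tolist(),np.round(s["joints"],1),s["wrist_force"])
print(np.round(p["eye"],3))
for t,z in(("strip",0),("strip_grip",.018),("strip_left",0),("strip_right",0)):
    for d in models.place_of(p,t)[:3]:
        uv=np.array(d["at"])*[512,384];print(t,round(d["confidence"],2),uv.round(1),onz(p,uv,z).round(4)[:2])
f=p["frame"];hsv=cv2.cvtColor(f,cv2.COLOR_BGR2HSV);k=cv2.morphologyEx(cv2.inRange(hsv,(22,130,60),(35,255,255)),cv2.MORPH_CLOSE,np.ones((15,15)))
c=max(cv2.findContours(k,cv2.RETR_EXTERNAL,cv2.CHAIN_APPROX_NONE)[0],key=cv2.contourArea)
rr=cv2.minAreaRect(np.array([onz(p,q[0],.004)[:2] for q in c],np.float32));print(rr)
E
```

```text
3.05 [ 0.4672 -0.2396  0.2223] [[1.0, -0.022, 0.001], [-0.022, -1.0, -0.003], [0.001, 0.003, -1.0]] [ -9.3  12.2 -13.7   0.2 -64.   98. ] [ 4.36254221 -4.73785904  2.42896923]
[ 0.549 -0.235  0.384]
strip 0.9 [379.2 243.8] [ 0.3462 -0.4083]
strip 0.8 [251.3 146. ] [ 0.4865 -0.2317]
strip 0.6 [123.5  27.8] [ 0.6225 -0.0901]
strip_grip 0.89 [381.9 237.3] [ 0.3652 -0.4028]
strip_grip 0.76 [102.4  32.4] [ 0.615  -0.0735]
strip_grip 0.72 [251.9 165.5] [ 0.4654 -0.2322]
strip_left 0.88 [436.7 250.6] [ 0.3342 -0.4907]
strip_left 0.83 [186.3 115. ] [ 0.5258 -0.1529]
strip_right 0.91 [313.7 113.1] [ 0.5255 -0.3088]
strip_right 0.8 [188.   73.9] [ 0.5728 -0.1588]
strip_right 0.77 [262.1 241.6] [ 0.3523 -0.2443]
((0.48767220973968506, -0.23586025834083557), (0.14806418120861053, 0.0787397176027298), 89.04805755615234)
```

View pics/w0.png

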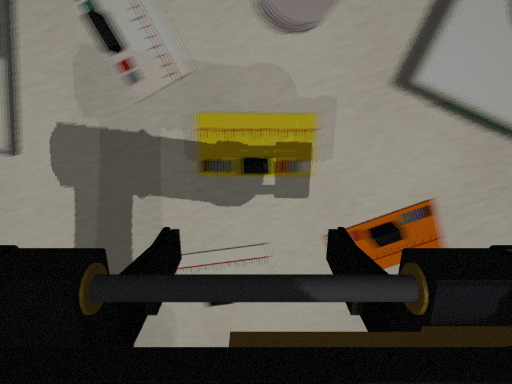

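The wrist view, slightly blurred because the arm was still settling, shows the yellow strip at (253,146). Its grip is at (252,166) and its red line is away from the hand. I'll descend and let it settle before re-measuring.

Call:
apply_moves([
  [[0, 0, 0.03], 0],
  [[0, 0, 0.03], 0],
  [[0, 0, 0.03], 0],
  [[0, 0, 0], 0],
  [[0, 0, 0], 0],
])

```text
time_s: 3.67
tcp_pos: [0.4647, -0.2305, 0.1324]
ee_rot: [[1.0, -0.014, -0.003], [-0.014, -1.0, -0.0], [-0.003, 0.0, -1.0]]
wrist_force: [0.6, 0.0, 0.6]
gripper_width: 1.0
gripper_force: 0.0
```

```bash
cat > look.py <<'E'
from h import *
def yel(p,z=.004):
    hsv=cv2.cvtColor(p["frame"],cv2.COLOR_BGR2HSV);k=cv2.morphologyEx(cv2.inRange(hsv,(22,130,50),(35,255,255)),cv2.MORPH_CLOSE,np.ones((25,25)))
    c=max(cv2.findContours(k,cv2.RETR_EXTERNAL,cv2.CHAIN_APPROX_NONE)[0],key=cv2.contourArea)
    return cv2.minAreaRect(np.array([onz(p,q[0],z)[:2] for q in c],np.float32))
def st():
    s=r.sense();print(s["time_s"],np.round(s["tcp_pos"],4),"yaw",round(np.degrees(np.arctan2(s["ee_rot"][1][0],s["ee_rot"][0][0])),2),np.round(s["wrist_force"],1),np.round(s["joints"],1),s["gripper_width"]);return s
E
python3 - <<'E'
from look import *
p=imaging.capture("wrist");st();print(p["eye"])
for t,z in(("strip",0),("strip_grip",.018),("strip_left",0),("strip_right",0)):
    for d in models.place_of(p,t)[:2]:
        uv=np.array(d["at"])*[512,384];print(t,round(d["confidence"],2),uv.round(1),onz(p,uv,z).round(4)[:2])
print(yel(p))
E
```

```text
3.7167 [ 0.4661 -0.231   0.1339] yaw -0.83 [0.9 0.5 0.8] [ -8.4  16.8 -21.5   0.1 -51.7  97.6] 0.9961480397462206
[ 0.54910749 -0.2314865   0.29279446]
strip 0.74 [256.1 158.9] [ 0.4874 -0.2334]
strip 0.69 [204.5 319.3] [ 0.2974 -0.1709]
strip_grip 0.95 [50.6 10.6] [ 0.6133 -0.0711]
strip_grip 0.86 [251.8 189.1] [ 0.4622 -0.2289]
strip_left 0.87 [174.6 120.7] [ 0.525  -0.1572]
strip_left 0.64 [255.4 186. ] [ 0.4597 -0.2324]
strip_right 0.66 [336.1 118.9] [ 0.5246 -0.3089]
strip_right 0.6 [356.  325.8] [ 0.2856 -0.3492]
((0.4871135354042053, -0.23183709383010864), (0.14899346232414246, 0.07916416227817535), 88.66019439697266)
```

Both measurements agree: strip centre (0.487,-0.232), yaw about -1.2°, grip at (0.465,-0.231), which is right below the TCP. Now I'll descend and grip.

Call:
apply_moves([
  [[0, 0, 0.035], 0],
  [[0, 0, 0.035], 0],
  [[0, 0, 0.03], 0],
  [[0, 0, 0.02], 0],
  [[0, 0, 0.007], 0],
])

```text
time_s: 4.33
tcp_pos: [0.4637, -0.2314, 0.0041]
ee_rot: [[1.0, -0.017, -0.005], [-0.017, -1.0, 0.001], [-0.005, -0.001, -1.0]]
wrist_force: [-14.0, 14.5, 57.3]
gripper_width: 1.002
gripper_force: 28.1
```

Call:
apply_moves([
  [[0, 0, 0], 0],
  [[0, 0, 0], 0],
  [[0, 0, 0], 0],
])

```text
time_s: 4.58
tcp_pos: [0.4666, -0.232, 0.0069]
ee_rot: [[1.0, -0.017, 0.003], [-0.017, -1.0, -0.001], [0.003, 0.001, -1.0]]
wrist_force: [-0.1, -0.9, -0.2]
gripper_width: 0.999
gripper_force: 0.0
```

Call:
apply_moves([
  [[0, 0, 0], 0],
  [[0, 0, 0], 0],
  [[0, 0, 0], 0],
  [[0, 0, 0], 0],
  [[0, 0, 0], 0],
], hand=0.0)

```text
time_s: 5.0
tcp_pos: [0.4653, -0.2318, 0.0057]
ee_rot: [[1.0, -0.017, 0.0], [-0.017, -1.0, -0.0], [0.0, 0.0, -1.0]]
wrist_force: [0.1, -0.1, 1.0]
gripper_width: 0.707
gripper_force: 0.0
```

Call:
apply_moves([
  [[0, 0, 0], 0],
  [[0, 0, 0], 0],
  [[0, 0, 0], 0],
  [[0, 0, 0], 0],
])

```text
time_s: 5.33
tcp_pos: [0.4652, -0.2317, 0.0055]
ee_rot: [[1.0, -0.017, -0.0], [-0.017, -1.0, 0.0], [-0.0, -0.0, -1.0]]
wrist_force: [-0.3, 0.2, -0.2]
gripper_width: 0.457
gripper_force: 30.0
```

```bash
python3 - <<'E'
from look import *
p=imaging.capture("wrist");st();print(yel(p))
E
```

```text
5.3833 [ 0.4652 -0.2317  0.0055] yaw -0.98 [-0.3 -0.7  0.8] [ -8.6  27.4 -28.8  -0.  -33.9  97.6] 0.45696941721785733
((0.4856795072555542, -0.2319512665271759), (0.1479179859161377, 0.08221501111984253), 89.06131744384766)
```

Gripped at 39.8 mm opening, as it should be for the 40 mm block, with the underside 5.5 mm below the TCP. The board from the top view: domes 90.0 mm apart (correct), yaw about -12.4°, flap_edge about (0.6185, 0.141). I'll lift, turn and carry it to an observing spot behind the board.

Call:
apply_moves([
  [[0, 0, -0.01], 0],
  [[0, 0, -0.025], 0],
  [[0, 0, -0.03], 0],
  [[0, 0, -0.025], 0],
  [[0, 0, -0.01], 0],
])

```text
time_s: 5.8
tcp_pos: [0.4672, -0.2323, 0.1096]
ee_rot: [[1.0, -0.016, 0.007], [-0.016, -1.0, -0.002], [0.007, 0.002, -1.0]]
wrist_force: [0.4, -0.0, 0.1]
gripper_width: 0.457
gripper_force: 30.0
```

Call:
apply_moves([
  [[0, 0, 0], 2.0],
  [[0, 0, 0], 3.7],
  [[0, 0, 0], 3.7],
  [[0, 0, 0], 2.0],
])

```text
time_s: 6.13
tcp_pos: [0.4645, -0.2315, 0.1052]
ee_rot: [[0.976, -0.218, -0.001], [-0.218, -0.976, 0.001], [-0.001, -0.0, -1.0]]
wrist_force: [-0.2, -0.1, -1.3]
gripper_width: 0.46
gripper_force: 30.0
```

Call:
apply_moves([
  [[-0.002, -0.0149, 0], 0],
  [[-0.005, -0.03, 0], 0],
  [[-0.0055, -0.035, 0], 0],
  [[-0.0055, -0.035, 0], 0],
  [[-0.0055, -0.035, 0], 0],
])

```text
time_s: 6.55
tcp_pos: [0.4736, -0.079, 0.1051]
ee_rot: [[0.976, -0.216, -0.001], [-0.216, -0.976, 0.0], [-0.001, 0.0, -1.0]]
wrist_force: [0.0, 0.4, -0.6]
gripper_width: 0.457
gripper_force: 30.0
```

Call:
apply_moves([
  [[-0.0055, -0.035, 0], 0],
  [[-0.0055, -0.035, 0], 0],
  [[-0.0055, -0.035, 0], 0],
  [[-0.0055, -0.035, 0], 0],
  [[-0.0055, -0.035, 0], 0],
])

```text
time_s: 6.97
tcp_pos: [0.4842, 0.0981, 0.1052]
ee_rot: [[0.977, -0.214, -0.001], [-0.214, -0.977, -0.0], [-0.001, 0.001, -1.0]]
wrist_force: [2.2, -1.1, -1.4]
gripper_width: 0.458
gripper_force: 30.0
```

Call:
apply_moves([
  [[-0.0055, -0.035, 0], 0],
  [[-0.005, -0.025, 0], 0],
  [[-0.003, -0.012, 0], 0],
  [[0, 0, 0], 0],
  [[0, 0, 0], 0],
])

```text
time_s: 7.38
tcp_pos: [0.4866, 0.1695, 0.105]
ee_rot: [[0.977, -0.214, -0.002], [-0.214, -0.977, -0.001], [-0.002, 0.001, -1.0]]
wrist_force: [-0.2, -1.2, -1.7]
gripper_width: 0.458
gripper_force: 30.0
```

Call:
apply_moves([
  [[0, 0, 0], 0],
  [[0, 0, 0], 0],
  [[0, 0, 0], 0],
])

```text
time_s: 7.63
tcp_pos: [0.4873, 0.1685, 0.1055]
ee_rot: [[0.976, -0.216, -0.0], [-0.216, -0.976, -0.0], [-0.0, 0.0, -1.0]]
wrist_force: [0.3, 0.1, -1.8]
gripper_width: 0.457
gripper_force: 30.0
```

```bash
python3 - <<'E'
from look import *
p=imaging.capture("wrist");cv2.imwrite("pics/w1.png",p["frame"]);s=st();print(p["eye"]);np.save("w1.npy",p,allow_pickle=True)
for t,z in(("board",0),("flap_edge",.012),("strip_left",.1),("strip_right",.1)):
    for d in models.place_of(p,t)[:2]:
        uv=np.array(d["at"])*[512,384];print(t,round(d["confidence"],2),uv.round(1),onz(p,uv,z).round(4)[:2])
z=s["tcp_pos"][2]-.0055+.004;print("strip",yel(p,z))
hsv=cv2.cvtColor(p["frame"],cv2.COLOR_BGR2HSV)
rd=cv2.inRange(hsv,(0,120,70),(8,255,255))|cv2.inRange(hsv,(170,120,70),(180,255,255))
n,_,stt,ce=cv2.connectedComponentsWithStats(rd)
for i in range(1,n):
    if stt[i,4]>25:print("red",stt[i,4],ce[i].round(1),onz(p,ce[i],.0145).round(4))
E
```

```text
7.6833 [0.4873 0.1687 0.1056] yaw -12.47 [-0.1 -0.5 -0.8] [ 37.1  18.5 -23.9  -0.  -47.6  40.4] 0.4570850558259221
[0.56931593 0.15046626 0.26618315]
board 0.6 [251.3  52.4] [0.6001 0.1452]
board 0.47 [265.8 317.9] [0.3451 0.1862]
flap_edge 0.8 [244.6  24.9] [0.6182 0.1463]
strip_left 0.86 [115.8 140.8] [0.5614 0.2288]
strip_right 0.58 [392.2 138.1] [0.5305 0.0817]
strip ((0.4731273055076599, 0.13987143337726593), (0.20934617519378662, 0.13831941783428192), 77.53311920166016)
red 376 [192.5  81.7] [0.5879 0.1947 0.0145]
red 380 [306.5  81.1] [0.5693 0.108  0.0145]
red 659 [249.  175.1] [0.5053 0.1683 0.0145]
red 58 [315.1 243.2] [0.4291 0.1232 0.0145]
```

View pics/w1.png

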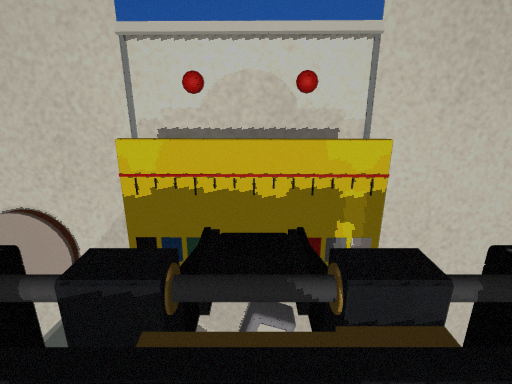

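The wrist view shows the strip held level and square to the board. Its front corners are at (117,139) and (392,139), the domes at (193,82) and (307,81), and the lip's outer edge at row 33. By this, the front edge is about 73 mm behind the flap edge and 2 mm too far to the right. I'll advance to 14 mm short of the flap edge, still above the lip, and check again.

Call:
apply_moves([
  [[0.006, -0.001, 0.004], 0],
  [[0.014, -0.001, 0.014], 0],
  [[0.018, 0, 0.02], 0],
  [[0.014, 0, 0.018], 0],
  [[0.007, 0, 0.009], 0],
])

```text
time_s: 8.3
tcp_pos: [0.5461, 0.1583, 0.038]
ee_rot: [[0.977, -0.215, -0.002], [-0.215, -0.977, -0.001], [-0.002, 0.002, -1.0]]
wrist_force: [-0.6, -0.2, -1.3]
gripper_width: 0.461
gripper_force: 30.0
```

Call:
apply_moves([
  [[0, 0, 0], 0],
  [[0, 0, 0], 0],
  [[0, 0, 0], 0],
  [[0, 0, 0], 0],
])

```text
time_s: 8.63
tcp_pos: [0.5455, 0.1596, 0.0417]
ee_rot: [[0.977, -0.214, 0.002], [-0.214, -0.977, 0.001], [0.001, -0.001, -1.0]]
wrist_force: [-0.5, -0.3, -1.7]
gripper_width: 0.459
gripper_force: 30.0
```

```bash
python3 - <<'E'
from look import *
q=np.load("w1.npy",allow_pickle=True).item()
g=cv2.cvtColor(q["frame"],cv2.COLOR_BGR2GRAY);print(g[14:44,250].tolist(),g[14:44,200].tolist())
ex=np.array([.977,-.213])
for v in (21,34,36,38): print(v,[round(float(onz(q,(250,v),z)[:2]@ex),4) for z in(.012,.020,.029)])
p=imaging.capture("wrist");cv2.imwrite("pics/w2.png",p["frame"]);s=st()
z=s["tcp_pos"][2]-.0055
for t,zz in(("strip_left",z),("strip_right",z),("flap_edge",.012)):
    for d in models.place_of(p,t)[:1]:
        uv=np.array(d["at"])*[512,384];w=onz(p,uv,zz);print(t,round(d["confidence"],2),uv.round(1),w.round(4)[:2],w[:2]@ex)
cv2.imwrite("pics/w2.png",p["frame"])
E
```

```text
[73, 68, 73, 72, 71, 76, 95, 165, 168, 169, 166, 163, 169, 166, 166, 167, 165, 126, 129, 126, 111, 104, 103, 104, 105, 175, 178, 180, 179, 177] [69, 73, 74, 73, 70, 68, 80, 165, 166, 169, 166, 166, 166, 164, 166, 168, 166, 134, 126, 125, 110, 107, 107, 110, 114, 115, 177, 178, 176, 174]
21 [0.5754, 0.5738, 0.572]
34 [0.5667, 0.5653, 0.5638]
36 [0.5653, 0.564, 0.5626]
38 [0.564, 0.5627, 0.5613]
8.6833 [0.5455 0.1596 0.0418] yaw -12.34 [ 0.6  0.3 -1.3] [ 32.6  27.6 -20.3   0.  -42.   45. ] 0.4573183610309524
strip_left 0.55 [114.8 139.7] [0.6202 0.2204] 0.5590190225621259
strip_right 0.58 [391.7 137.9] [0.5892 0.0732] 0.5600431512729678
flap_edge 0.69 [253.3 111.1] [0.6177 0.1438] 0.5728418235257411
```

View pics/w2.png

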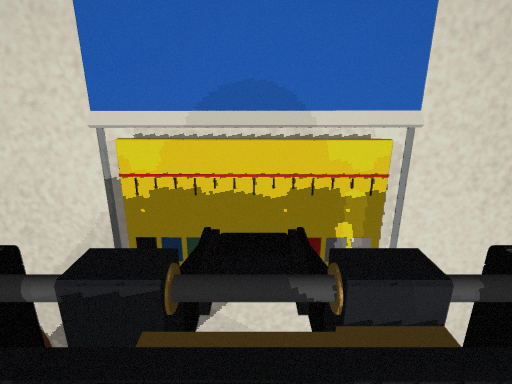

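The wrist view shows the strip's front edge (row 139) clear of the lip's outer edge (row 127), with its centre at column 254 against the flap's 256. Measured, it is 13.5 mm before the flap edge, 5.5 mm clear of the lip. I'll lower it onto the domes until the underside is about 2 mm above the board.

Call:
apply_moves([
  [[0, 0, 0.004], 0],
  [[0, 0, 0.006], 0],
  [[0, 0, 0.006], 0],
  [[0, 0, 0.004], 0],
  [[0, 0, 0.0015], 0],
])

```text
time_s: 9.25
tcp_pos: [0.5451, 0.159, 0.0185]
ee_rot: [[0.977, -0.214, -0.001], [-0.214, -0.977, -0.001], [-0.001, 0.001, -1.0]]
wrist_force: [-3.2, 0.3, 5.6]
gripper_width: 0.457
gripper_force: 30.0
```

Call:
apply_moves([
  [[0, 0, 0], 0],
  [[0, 0, 0], 0],
  [[0, 0, 0], 0],
  [[0, 0, 0], 0],
  [[0, 0, 0], 0],
])

```text
time_s: 9.67
tcp_pos: [0.5452, 0.159, 0.0192]
ee_rot: [[0.977, -0.215, -0.0], [-0.215, -0.977, -0.0], [-0.0, 0.0, -1.0]]
wrist_force: [-3.2, -0.3, 3.9]
gripper_width: 0.457
gripper_force: 30.0
```

```bash
python3 - <<'E'
from look import *
s=st()
E
```

```text
9.6667 [0.5452 0.159  0.0192] yaw -12.39 [-3.2 -0.3  3.9] [ 32.6  29.5 -21.2  -0.  -39.3  45. ] 0.4567806479828226
```

The dome reaction is about 5 N, which means about 3 mm of compression, so the underside is at about 2 mm as planned. I'll slide in slowly.

Call:
apply_moves([
  [[0.002, 0, 0], 0],
  [[0.003, 0, 0], 0],
  [[0.003, 0, 0], 0],
  [[0.002, 0, 0], 0],
  [[0, 0, 0], 0],
])

```text
time_s: 10.08
tcp_pos: [0.5561, 0.1569, 0.0191]
ee_rot: [[0.977, -0.215, 0.001], [-0.215, -0.977, 0.0], [0.001, -0.0, -1.0]]
wrist_force: [-1.5, -0.2, 3.8]
gripper_width: 0.459
gripper_force: 30.0
```

```bash
python3 - <<'E'
from look import *
s=st();p=imaging.capture("wrist");cv2.imwrite("pics/w3.png",p["frame"])
E
```

```text
10.0833 [0.5561 0.1569 0.0191] yaw -12.4 [-1.5 -0.2  3.8] [ 31.8  30.2 -19.9   0.  -39.9  45.8] 0.45937751658843035
```

View pics/w3.png

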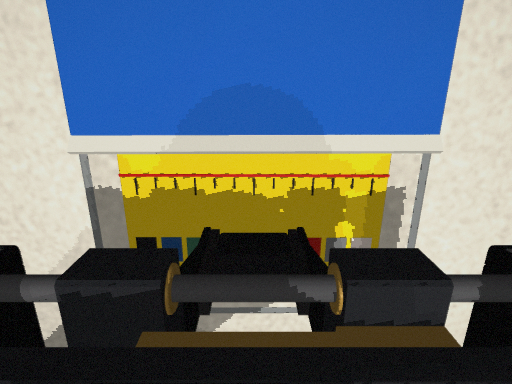

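The wrist view shows the front edge now tucked below the lip (white band at rows 137-152), the red line still visible at row 176, and the flap not raised. I'll carry on.

Call:
apply_moves([
  [[0.003, 0, 0], 0],
  [[0.004, 0, 0], 0],
  [[0.004, 0, 0], 0],
  [[0.004, 0, 0], 0],
  [[0.003, 0, 0], 0],
])

```text
time_s: 10.55
tcp_pos: [0.5732, 0.1529, 0.019]
ee_rot: [[0.977, -0.215, -0.0], [-0.215, -0.977, -0.0], [-0.0, 0.0, -1.0]]
wrist_force: [-2.8, 2.0, 4.8]
gripper_width: 0.457
gripper_force: 30.0
```

Call:
apply_moves([
  [[0.002, 0, 0], 0],
  [[0, 0, 0], 0],
  [[0, 0, 0], 0],
  [[0, 0, 0], 0],
])

```text
time_s: 10.88
tcp_pos: [0.5754, 0.1525, 0.0193]
ee_rot: [[0.977, -0.214, 0.001], [-0.214, -0.977, 0.0], [0.001, -0.0, -1.0]]
wrist_force: [-0.8, -1.1, 5.6]
gripper_width: 0.453
gripper_force: 30.0
```

```bash
python3 - <<'E'
from look import *
s=st();ex=np.array([.977,-.213]);a=s["tcp_pos"][:2]@ex;print("front rel flap edge",a+.0605-.573,a+.0615-.573)
p=imaging.capture("wrist");np.save("w4.npy",p,allow_pickle=True)
z=s["tcp_pos"][2]-.0055+.004
hsv=cv2.cvtColor(p["frame"],cv2.COLOR_BGR2HSV)
rd=cv2.inRange(hsv,(0,120,70),(8,255,255))|cv2.inRange(hsv,(170,120,70),(180,255,255));print("red px rows 160-190:",cv2.countNonZero(rd[160:190]))
g=cv2.cvtColor(p["frame"],cv2.COLOR_BGR2GRAY)
for u in(140,200,350):print(u,g[150:205,u].tolist())
for v in (160,165,170,175,180):print(v,[round(float(onz(p,(256,v),h)[:2]@ex),4) for h in(.020,.029,z)])
for d in models.place_of(p,"flap_edge")[:1]:
    uv=np.array(d["at"])*[512,384];w=onz(p,uv,.012);print(d["confidence"],uv,w,w[:2]@ex)
cv2.imwrite("pics/w4.png",p["frame"])
E
```

```text
10.8833 [0.5754 0.1525 0.0193] yaw -12.38 [-0.8 -1.1  5.6] [ 30.4  31.4 -17.3   0.1 -41.2  47.2] 0.45346526337892845
front rel flap edge 0.017173202888320693 0.018173202888320694
red px rows 160-190: 0
140 [97, 98, 98, 100, 99, 99, 99, 98, 97, 99, 96, 100, 102, 98, 94, 93, 97, 97, 95, 98, 99, 99, 142, 233, 234, 233, 226, 224, 224, 226, 226, 226, 223, 226, 224, 225, 225, 225, 224, 173, 184, 205, 202, 206, 203, 205, 206, 204, 124, 123, 119, 126, 121, 118, 121]
200 [90, 89, 88, 89, 89, 89, 92, 90, 90, 89, 90, 92, 91, 94, 89, 88, 88, 91, 89, 90, 91, 95, 162, 225, 225, 225, 225, 225, 225, 226, 226, 226, 225, 225, 227, 225, 226, 224, 224, 173, 146, 125, 123, 125, 125, 124, 123, 120, 125, 123, 123, 123, 123, 124, 121]
350 [98, 98, 98, 98, 94, 101, 100, 100, 96, 100, 98, 98, 100, 90, 93, 91, 94, 97, 94, 89, 92, 101, 192, 226, 225, 225, 226, 224, 225, 225, 224, 223, 225, 225, 226, 225, 225, 224, 215, 175, 209, 212, 212, 213, 214, 211, 212, 137, 145, 142, 138, 140, 142, 139, 139]
160 [0.5798, 0.5817, 0.5793]
165 [0.5771, 0.5791, 0.5766]
170 [0.5743, 0.5765, 0.5738]
175 [0.5715, 0.5739, 0.5709]
180 [0.5687, 0.5712, 0.5681]
0.97 [252.2112 169.1136] [0.61772584 0.14386307 0.012     ] 0.5728753078994853
```

View pics/w4.png

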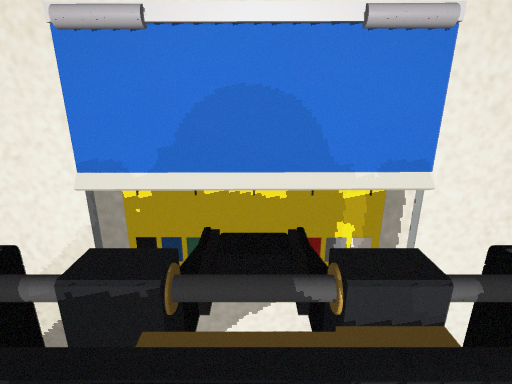

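The wrist view shows the red line just hidden under the lip, whose outer edge is at row 189. The blue edge is at row 172, and the flap is flat. The line's fixed row of 175.5 puts it 3 mm short of the flap edge, and the pose estimate agrees (front edge at 17 mm). I'll go 3.5 mm further, then press gently.

Call:
apply_moves([
  [[0.0015, 0, 0], 0],
  [[0.0015, 0, 0], 0],
  [[0.0005, 0, 0], 0],
  [[0, 0, 0], 0],
  [[0, 0, 0], 0],
])

```text
time_s: 11.4
tcp_pos: [0.5778, 0.1519, 0.0189]
ee_rot: [[0.977, -0.214, -0.001], [-0.214, -0.977, -0.0], [-0.001, 0.0, -1.0]]
wrist_force: [-3.7, 0.6, 4.9]
gripper_width: 0.456
gripper_force: 30.0
```

Call:
apply_moves([
  [[0, 0, 0.0005], 0],
  [[0, 0, 0.0005], 0],
  [[0, 0, 0.0005], 0],
  [[0, 0, 0], 0],
  [[0, 0, 0], 0],
])

```text
time_s: 11.82
tcp_pos: [0.5779, 0.1519, 0.0177]
ee_rot: [[0.977, -0.214, -0.0], [-0.214, -0.977, -0.0], [-0.0, 0.0, -1.0]]
wrist_force: [-3.1, 0.5, 5.9]
gripper_width: 0.455
gripper_force: 30.0
```

Call:
apply_moves([
  [[0, 0, 0.0003], 0],
  [[0, 0, 0.0003], 0],
  [[0, 0, 0], 0],
  [[0, 0, 0], 0],
  [[0, 0, 0], 0],
])

```text
time_s: 12.23
tcp_pos: [0.5778, 0.1519, 0.0175]
ee_rot: [[0.977, -0.214, -0.0], [-0.214, -0.977, -0.0], [-0.0, 0.0, -1.0]]
wrist_force: [-5.6, 1.1, 8.2]
gripper_width: 0.457
gripper_force: 30.0
```

```bash
python3 - <<'E'
from look import *
s=st();ex=np.array([.977,-.213]);a=s["tcp_pos"][:2]@ex;print("front rel flap edge",a+.061-.5735, np.round(s["moment"],2),np.round(s["ee_rot"],4).tolist())
E
```

```text
12.2333 [0.5778 0.1519 0.0175] yaw -12.37 [-5.6  1.1  8.2] [ 30.2  31.8 -16.9  -0.  -41.3  47.4] 0.456741266563459
front rel flap edge 0.019680281786481735 [ 0.2   1.56 -0.04] [[0.9768, -0.2142, -0.0004], [-0.2142, -0.9768, -0.0001], [-0.0004, 0.0002, -1.0]]
```

The underside is nominally flush at 12.0 mm, with 9.5 N on it and the front edge at 19.7 mm. I'll press a little more for a firm hold and see whether z stops falling, which would mean solid contact.

Call:
apply_moves([
  [[0.0003, 0, 0.0004], 0],
  [[0.0003, 0, 0.0004], 0],
  [[0, 0, 0], 0],
  [[0, 0, 0], 0],
  [[0, 0, 0], 0],
])

```text
time_s: 12.65
tcp_pos: [0.5782, 0.1518, 0.0175]
ee_rot: [[0.977, -0.214, -0.001], [-0.214, -0.977, -0.0], [-0.0, 0.0, -1.0]]
wrist_force: [-7.4, 0.1, 12.8]
gripper_width: 0.454
gripper_force: 30.0
```

Call:
apply_moves([
  [[0, 0, 0.0004], 0],
  [[0, 0, 0.0004], 0],
  [[0, 0, 0], 0],
  [[0, 0, 0], 0],
  [[0, 0, 0], 0],
])

```text
time_s: 13.07
tcp_pos: [0.5782, 0.1518, 0.0175]
ee_rot: [[0.977, -0.214, -0.0], [-0.214, -0.977, -0.0], [-0.0, 0.0, -1.0]]
wrist_force: [-8.5, 1.2, 17.3]
gripper_width: 0.457
gripper_force: 30.0
```

```bash
python3 - <<'E'
from look import *
s=st();ex=np.array([.977,-.213]);a=s["tcp_pos"][:2]@ex;print("front rel flap edge",a+.061-.5735)
q=imaging.capture("scene");p=imaging.capture("wrist");ex=np.array([.977,-.213])
c=cv2.resize(q["frame"][175:270,240:365],None,fx=4,fy=4,interpolation=cv2.INTER_CUBIC)
d=p["frame"][100:270,60:460];c=cv2.resize(c,(400,304));cv2.imwrite("pics/f.png",np.vstack([c,d]))
g=cv2.cvtColor(p["frame"],cv2.COLOR_BGR2GRAY)
for u in(140,200,350):
    dd=np.abs(np.diff(g[150:205,u].astype(int)));print(u,(np.where(dd>30)[0]+150).tolist())
for v in (173,175.5,189):print(v,[round(float(onz(p,(256,v),h)[:2]@ex),4) for h in(.016,.024,.029)])
E
```

```text
13.0667 [0.5782 0.1518 0.0175] yaw -12.35 [-8.5  1.2 17.3] [ 30.2  31.8 -16.9   0.  -41.3  47.4] 0.45663049622646323
front rel flap edge 0.020112477776959792
140 [178, 196]
200 [178, 196]
350 [177, 178, 194]
173 [0.575, 0.5771, 0.5784]
175.5 [0.5736, 0.5757, 0.5771]
189 [0.5658, 0.5683, 0.5699]
```

View pics/f.png

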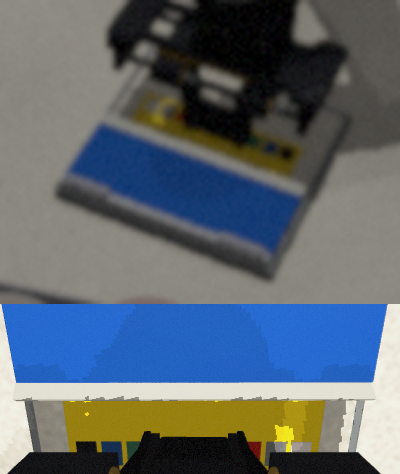

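The final view shows the flap lying flat over the whole front of the strip. Pressing harder raised the force to 17 N without any change in z, so the strip is solidly on the board. The red line computes to 0.5736 against a flap edge at 0.5735. I'm handing it in while still pressing.

```bash
python3 -c "
from station import r
print(r.finish_job())"
```

```text
the job is handed in; nothing more can be done
None
```

I handed the job in with the yellow strip tucked under the flap to its red line (within about 1 mm), pressed flat on both domes at about 17 N and still gripped, with no flap lift seen. No verdict came back. When I first reached for the strip, the fingers overshot and hit it at about 57 N for a moment.

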